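# Clear the stop and slide the canvas carrier to the next station

### The job

At the framing counter, first take the red stop plate off the slide and hang it by its hole on the peg of the stand. Then slide the carrier with the canvas along to the next station, the orange block, until it rests clicked into that station's detent; do not let it run past. Leave the other things on the counter where they are.

Things in the scene. Friction and masses are not known exactly. Their poses are not given: they have to be found in the camera images.
- slide: straight aluminium slide bed, 104 wide x 600 long x 14 mm, fixed on the counter, with two steel bars on it (each 14 mm wide, centred 27 mm either side of the middle, tops 28 mm above the counter) and a black end stop 32 mm high across each end. Origin: centre of its underside. Its y axis runs along the bed; the carrier travels towards its -y. Its x axis points to the side on which the station blocks stand
- carrier (a joint): position of the carrier along the slide in m: 0 at the loading end, growing as it travels towards the slide's -y, at most 0.345. The carrier cannot leave the bars. It moves stiffly, staying where it is left (about 1.5 N of friction)
- carrier_push (a point): centre of the carrier's rear end face (its end at the slide's +y, away from the stations). The carrier is a grey block 110 wide (slide x) x 150 long (slide y) x 34 mm high, its underside 30 mm and top 64 mm above the counter, with a framed canvas 90 x 128 x 12 mm fixed on top (76 mm above the counter). The face is flat, 110 wide x 34 high; this point is 47 mm above the counter, 75 mm behind the carrier's middle
- carrier_index (a point): centre of the notch in the steel strip along the station side of the carrier (slide +x), at mid-length, 69 mm to the side of the slide's middle and 45 mm above the counter; a black line on the carrier's top marks it. Its axes are those of the slide
- station1: orange station block, 30 x 50 x 60 mm high with a white line on top, fixed beside the slide: the next station. Origin: centre of its underside; axes as those of the slide
- station1_index (a point): centre of the orange station's detent, a round-nosed steel spring plunger 45 mm above the counter. The carrier is home when its notch centre (carrier_index) meets this point. It takes about 10 N to push the strip's end over the plunger, and about 10 N to leave the notch again; from within about 6 mm the plunger pulls the carrier home by itself once nothing touches the carrier
- station2: blue station block of the same shape farther along the slide: the station after the next, not wanted
- stop_plate: red stop plate, 0.3 kg, standing loose across the two bars between the carrier and free slide: an upright plate 70 wide (its x) x 8 thick (its y) x 150 mm high in all, on a foot 70 x 44 x 8 mm. Origin: centre of the foot's underside; z up. It stands across the slide, its y about along the slide
- stop_hole (a point): centre of the round through-hole (28 mm) in the stop plate, 100 mm above the foot's underside, 50 mm below the plate's top; the hole's axis is the plate's y
- peg_stand: fixed stand: dark base 70 x 100 x 12 mm, a wooden post 18 x 16 mm and 170 mm high, and a round steel peg of 12 mm diameter that leaves the post towards the stand's -y, rising a little: its axis goes from 160 mm above the counter at the post to 172 mm at its tip, 105 mm from the post's axis. Origin: on the counter under the post's axis
- peg_tip (a point): tip of the stand's peg, 105 mm from the post's axis along the stand's -y, 172 mm above the counter
- marker_caddy: bystander: black caddy of coloured markers, 75 x 110 x 85 mm. Origin under its centre
- glue_bottle: bystander: white bottle, 56 mm wide, 150 mm high. Origin under its centre
- yellow_jar: bystander: yellow paint jar, 70 mm wide, 75 mm high. Origin under its centre
- green_jar: bystander: green paint jar, 70 mm wide, 75 mm high. Origin under its centre
- brush_pot: bystander: blue pot, 76 mm wide, with brushes up to 190 mm high. Origin under its centre
- canvas_stack: bystander: stack of three canvases, 150 x 200 x 51 mm. Origin under its centre
- tape_roll: bystander: roll of blue tape, 90 mm wide, 24 mm high. Origin under its centre
Not all that is in view belongs to the job. Of the things shaped like the stop_plate, the red one is meant.

How it is judged (in metres and radians):
On the way, in this order (a step that is already met when the one before it is completed fails the run):
1. the stop plate hangs by its hole on the peg, let go (x of stop_hole in the frame of peg_stand between -0.014 and 0.014 m and y of stop_hole in the frame of peg_stand between -0.098 and -0.015 m and z of stop_hole in the frame of peg_stand between 0.145 and 0.175 m and angle between stop_plate's own z axis and vertical below 0.25 rad and contact force between stop_plate and peg_stand above 1 N and contact force between the fingers and stop_plate below 0.2 N and linear speed of stop_plate below 0.03 m/s), for 0.3 s.
2. the carrier rests in the orange station's detent (y of carrier_index in the frame of station1 between -0.003 and 0.003 m and velocity of joint carrier between -0.01 and 0.01 m/s), for 0.3 s.
At the end, for the whole second after the job is handed in: the stop plate hangs still by its hole on the stand's peg, upright within 14 degrees and let go, and the carrier stands still with its notch within 3 mm of the orange station's detent (all of step 1 and all of step 2); the robot touches nothing.
It fails at once if the carrier runs more than 10 mm past the orange station (y of carrier_index in the frame of station1 below -0.01 m).
It fails at once if a bystander is moved by more than 40 mm or tipped over (distance of any of marker_caddy, glue_bottle, yellow_jar, green_jar, brush_pot, canvas_stack, tape_roll from where it was at the start of the episode above 0.04 m or angle between any of marker_caddy, glue_bottle, yellow_jar, green_jar, brush_pot, canvas_stack, tape_roll's own z axis and vertical above 0.5 rad).
It also fails if it takes over 59 s, if anything falls off the work surface, if the arm or the gripper's body presses on something with over 40 N, if the wrist force passes 120 N, or if a joint passes its speed limit or range.

### The arm

A 6-joint arm with a two-finger parallel gripper is mounted at the origin on the work surface. World frame = base frame: x ahead of the robot, y to its left, z up, the work surface at z = 0. Lengths are in m, angles in degrees, forces in N, time in s.
With the tool pointing down it reaches from about 0.35 to 0.875 m from the base axis. Payload 4.2 kg.
Tool frame: the origin (TCP) lies between the finger pads; the fingertips stand 25 mm ahead of it and the grasp point (between the pads) lies 6 mm ahead of it (r.tips_ahead is the distance from the TCP to the fingertips, in m); z points along the fingers, y is the direction in which the jaws open and shut (so a half turn about z gives the same grasp; the last joint's range is limited). The gripper opens to 87 mm and grips with 3 to 60 N. Pads are 19 mm wide; open, the fingers measure 117 mm over their backs; the gripper's body (75 mm by 190 mm) begins 51 mm behind the grasp point.
Start: joints at [84.718, 22.042, 0.453, 0, -68.411, -14.817], TCP at [0.215, 0.587, 0.248] pointing down, gripper open.
Joint ranges: [-179.83, 179.83], [-69.29, 118.12], [-61.27, 80.66], [-181.25, 117.63], [-171.15, -9.14], [-177.46, 177.46]. Speed limits (degrees/s): [159.86, 159.86, 180, 180, 180, 180].

### API

Orientations are given as a 3x3 rotation matrix whose columns are the frame's x, y, z axes.
In Python, from station import r, vision, finish_job gives the robot as it stands.
- The arm moves only by the shell command python3 -m jog 'ROWS'. ROWS is a JSON object of lists of equal length, an entry for each row: "rot": the turn, a rotation vector about the world's x, y, z in degrees, a list of three; "delta_pos": the shift along the world's x, y, z in mm, a list of three; "grip": the opening in per cent of the stroke, from 0 (shut) to 100 (fully open). A call has 1 to 10 rows; each row shifts and turns the commanded pose from where the row before left it; what a row does not reach is not made up. A row lasts 1/12 s, in which the tool goes at most 41.7 mm and 7.16 degrees, less where a joint would pass 70% of its speed; a pose out of reach is approached as far as the arm can. A call with a gripper value outside its range is refused whole. The fingers move at their own pace and stop on an object; the grip force is fixed at half the most. Time passes only in rows, so rows that do not move let the fingers close. It gives the time, the measured TCP pose, the force and the opening at its end, in the units of the state.
- r.sense(): the state, without advancing time (a new reading comes with each control period).
- vision.capture(name): name is "scene" or "top" or "wrist"; returns a dict with "frame" (480x640x3 uint8, red, green, blue), "K" (3x3 intrinsics, pixels), "xyz" and "orientation" of the camera in the world. Camera axes: x right, y up, looking along -z (the intrinsics and any distortion apply to the point x, -y, -z); pixel columns grow to the right and rows downward; lengths in m; the calibration is good to about 2 mm. The wrist camera is an equidistant fisheye: a pixel r from the principal point sees the ray r / f radians off the axis. A picture is of the moment at which its call begins. There is no depth.
- finish_job(): hands the job in, once; it reports no verdict.
The state is a dict: "time_s": time; "joints": joint angles; "joint_velocities": joint speeds; "effort": joint torques, N m; "tcp_pos": TCP position; "ee_rot": TCP orientation; "wrist_force": force on the tool from outside, world axes, zero at the start; "moment": the same for the moment, N m; "gripper_width": opening from 0.0 (shut) to 1.0 (fully open).
Only numpy, scipy, OpenCV 4.12 (cv2) and the standard library are available. Lean on these libraries where they do the work, as an engineer would, in place of code of your own. Each camera call takes 0.05 s, during which the arm holds its last target. There are 200 camera calls.

## Working session

There is one attempt and no reset: what is moved stays moved. The work goes in short steps, Python scripts to look and compute and a shell command to move; the robot and the scene stay as the last step left them, time stands still between calls to the robot, and variables do not carry over. Pictures are saved under pics/ and viewed, about 8 in all and at most 12, crops included, and the job is handed in when it is done.

```bash
mkdir -p pics
cat > h.py <<'E'
import numpy as np, cv2
from station import r, vision, finish_job
def ray(c,u,v):
    K=np.array(c["K"]);R=np.array(c["orientation"]);o=np.array(c["xyz"])
    d=np.array([(u-K[0,2])/K[0,0],-(v-K[1,2])/K[1,1],-1.]);d=R@d
    return o,d/np.linalg.norm(d)
def plane(c,u,v,z):
    o,d=ray(c,u,v);return o+d*(z-o[2])/d[2]
def proj(c,p):
    K=np.array(c["K"]);q=np.array(c["orientation"]).T@(np.array(p)-np.array(c["xyz"]))
    return K[0,0]*q[0]/-q[2]+K[0,2],K[1,1]*-q[1]/-q[2]+K[1,2]
def tri(c1,p1,c2,p2):
    o1,d1=ray(c1,*p1);o2,d2=ray(c2,*p2)
    s=np.linalg.lstsq(np.c_[d1,-d2],o2-o1,rcond=None)[0]
    a,b=o1+s[0]*d1,o2+s[1]*d2
    return (a+b)/2,np.linalg.norm(a-b)
def snap(n,f):
    c=vision.capture(n);cv2.imwrite("pics/"+f,c["frame"][:,:,::-1])
    np.save("pics/"+f[:-4]+".npy",c,allow_pickle=True);return c
def load(f): return np.load("pics/"+f+".npy",allow_pickle=True).item()
E
python3 - <<'E'
from h import *
for n in("scene","top"):
    c=snap(n,n+"0.png");print(n,c["xyz"],np.round(c["orientation"],3).tolist(),np.round(c["K"],1).tolist())
E
```

```text
scene [1.46345101 0.16064679 0.88157878] [[-0.157, -0.615, 0.773], [0.988, -0.099, 0.121], [0.002, 0.782, 0.623]] [[448.7, 0.0, 325.1], [0.0, 448.7, 248.6], [0.0, 0.0, 1.0]]
top [ 0.31366703 -0.00474826  1.42746077] [[0.008, 0.99, -0.139], [-1.0, 0.007, -0.008], [-0.007, 0.139, 0.99]] [[579.5, 0.0, 314.4], [0.0, 579.5, 234.1], [0.0, 0.0, 1.0]]
```

View pics/scene0.png

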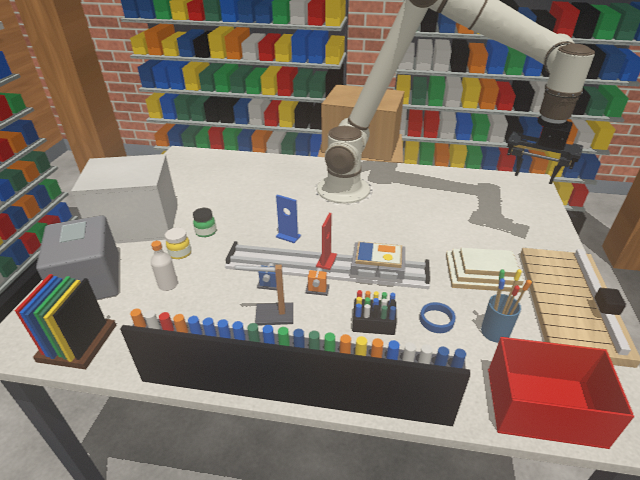

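View pics/top0.png

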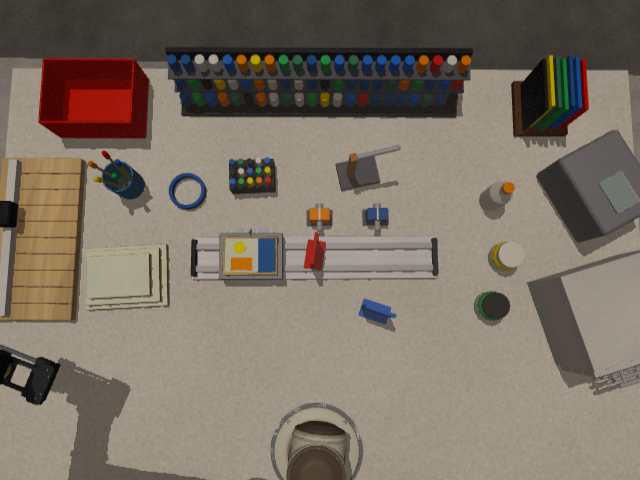

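The scene view shows the blue decoy at (287,218), the red plate at (327,242), the peg stand at (278,300) and the orange station at (317,282). In the top view the slide runs along the image horizontal (world y). The red plate is at (315,253), the post at (352,165), the peg tip at (398,149) and the orange station at (320,215).

Run:
```python
from h import *
t=load("top0");s=load("scene0")
a=cv2.resize(t["frame"][140:285,225:425],None,fx=4,fy=4,interpolation=cv2.INTER_CUBIC)
b=cv2.resize(s["frame"][190:330,220:420],None,fx=4,fy=4,interpolation=cv2.INTER_CUBIC)
cv2.imwrite("pics/ta.png",a[:,:,::-1]);cv2.imwrite("pics/sa.png",b[:,:,::-1])
# end stops (top z .032)
for n,(u,v) in dict(l_top=(194,240),l_bot=(194,276),r_top=(435,238),r_bot=(435,276)).items(): print(n,plane(t,u,v,.032).round(4))
for c,n in((t,"top"),(s,"scene")):
    h=cv2.cvtColor(c["frame"],cv2.COLOR_RGB2HSV)
    m=(((h[...,0]<6)|(h[...,0]>174))&(h[...,1]>150)&(h[...,2]>60)).astype(np.uint8)
    x0,y0,x1,y1=(290,220,335,280) if n=="top" else (305,205,345,275)
    mm=np.zeros_like(m);mm[y0:y1,x0:x1]=m[y0:y1,x0:x1]
    k,_=cv2.findContours(mm,cv2.RETR_EXTERNAL,cv2.CHAIN_APPROX_NONE)
    k=max(k,key=cv2.contourArea);print(n,cv2.boundingRect(k),cv2.approxPolyDP(k,1.5,True)[:,0].tolist())
```

```text
l_top [0.4925 0.2989 0.032 ]
l_bot [0.405  0.2958 0.032 ]
r_top [ 0.5014 -0.2864  0.032 ]
r_bot [ 0.4092 -0.2844  0.032 ]
top (304, 232, 21, 38) [[315, 232], [314, 239], [308, 240], [304, 267], [320, 269], [324, 242], [317, 240], [317, 233]]
scene (323, 253, 13, 16) [[335, 254], [330, 254], [323, 266], [325, 268], [330, 267]]
```

View pics/ta.png

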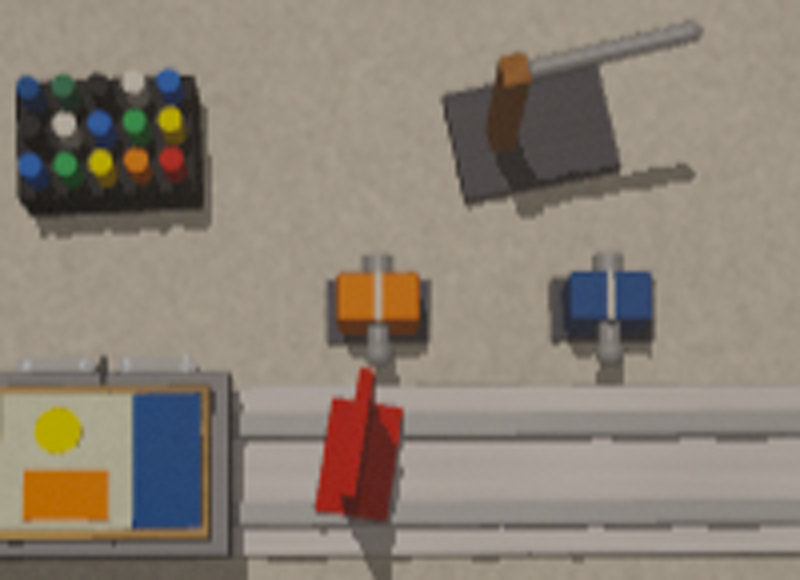

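View pics/sa.png

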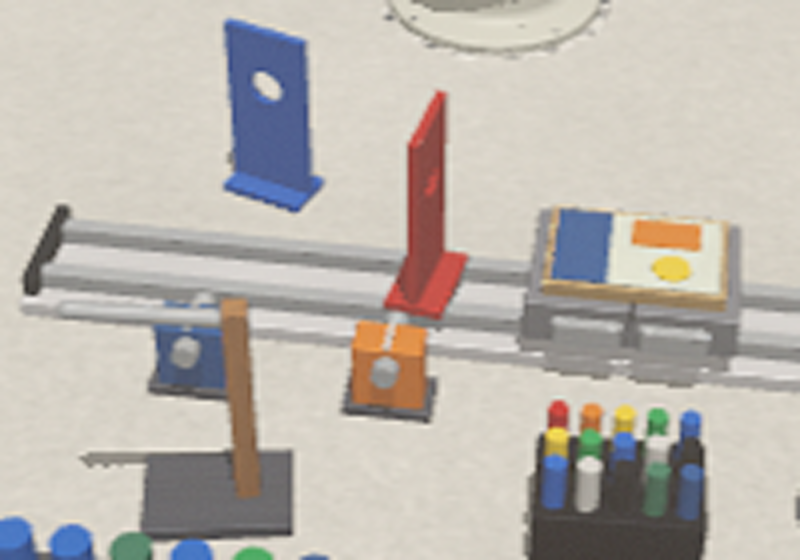

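The crops show the foot corners, peg tip (top 697,32; scene 62,310), post top (top 515,62; scene 234,303), and the station line (378,295). Next I turn these into positions.

Run:
```python
from h import *
t=load("top0");s=load("scene0")
T=lambda x,y:(225+(x+.5)/4-.5,140+(y+.5)/4-.5)
S=lambda x,y:(220+(x+.5)/4-.5,190+(y+.5)/4-.5)
f=np.array([plane(t,*T(*p),.036) for p in[(333,400),(403,408),(390,521),(317,511)]]);print("foot",f.round(4).tolist(),f.mean(0).round(4))
e=(f[0]+f[1]-f[2]-f[3]);print("plate x-dir yaw from +x deg",np.degrees(np.arctan2(e[1],e[0])), "thick dir",np.degrees(np.arctan2(*(f[0]+f[3]-f[1]-f[2])[:2])))
print("plate top far-x end z.178",plane(t,*T(366,371),.178).round(4))
print("scene foot",[plane(s,*S(*p),.036).round(4).tolist() for p in[(386,304),(440,317),(467,256)]])
print("scene top",[plane(s,*S(*p),.178).round(4).tolist() for p in[(408,146),(414,146),(439,92),(445,93)]])
print("hole scene z.128",plane(s,*S(432,182),.128).round(4))
print("tip tri",tri(t,T(699,31),s,S(60,309)),"plane",plane(t,*T(697,31),.172).round(4),plane(s,*S(64,309),.172).round(4))
print("post top tri",tri(t,T(515,66),s,S(234,304)),plane(t,*T(515,66),.17).round(4),plane(s,*S(234,304),.17).round(4))
print("base corners z.012",[plane(t,*T(*p),.012).round(4).tolist() for p in[(443,98),(600,67),(621,168),(468,203)]])
print("st1 line",plane(t,*T(378,272),.06).round(4),plane(t,*T(379,318),.06).round(4),"scene",plane(s,*S(396,325),.06).round(4))
print("st2 line",plane(t,*T(609,272),.06).round(4))
print("carrier front top",plane(t,*T(232,374),.064).round(4),plane(t,*T(232,553),.064).round(4),"line",plane(t,*T(101,375),.064).round(4))
for i in(0,1):
  print("carrier rear",plane(t,*[(220,235),(220,278)][i],.064).round(4))
print(r.sense()["ee_rot"])
```

```text
foot [[0.4948, 0.0219, 0.036], [0.4902, -0.0205, 0.036], [0.4217, -0.013, 0.036], [0.4274, 0.0309, 0.036]] [0.4585 0.0049 0.036 ]
plate x-dir yaw from +x deg -6.910521836762993 thick dir 6.80416397362791
plate top far-x end z.178 [0.4923 0.0014 0.178 ]
scene foot [[0.4966, -0.0172, 0.036], [0.5045, 0.0234, 0.036], [0.4329, 0.033, 0.036]]
scene top [[0.4965, -0.0008, 0.178], [0.4958, 0.0032, 0.178], [0.4292, 0.0101, 0.178], [0.4297, 0.0145, 0.178]]
hole scene z.128 [0.4677 0.0114 0.128 ]
tip tri (array([ 0.68644231, -0.18294338,  0.1706484 ]), np.float64(0.0005616197575957698)) plane [ 0.6861 -0.1819  0.172 ] [ 0.6875 -0.1796  0.172 ]
post top tri (array([ 0.66563825, -0.08011962,  0.17101686]), np.float64(0.0005980309109835263)) [ 0.666  -0.0805  0.17  ] [ 0.6645 -0.0802  0.17  ]
base corners z.012 [[0.6893, -0.0448, 0.012], [0.7099, -0.1433, 0.012], [0.6451, -0.156, 0.012], [0.6222, -0.0606, 0.012]]
st1 line [ 0.5692 -0.0048  0.06  ] [ 0.5413 -0.0056  0.06  ] scene [ 0.5448 -0.0015  0.06  ]
st2 line [ 0.5701 -0.1432  0.06  ]
carrier front top [0.5063 0.0816 0.064 ] [0.4   0.08  0.064] line [0.5052 0.1595 0.064 ]
carrier rear [0.5008 0.2305 0.064 ]
carrier rear [0.3987 0.2274 0.064 ]
[[ 9.39051017e-01 -3.43777368e-01 -5.55956906e-04]
 [-3.43777795e-01 -9.39049138e-01 -1.88276553e-03]
 [ 1.25181326e-04  1.95913852e-03 -9.99998073e-01]]
```

```bash
python3 -m jog '{"rot":[[0,0,0],[0,0,3],[0,0,4],[0,0,4],[0,0,2],[0,0,0],[0,0,0],[0,0,0],[0,0,0],[0,0,0]],"delta_pos":[[8,-18,0],[15,-36,0],[15,-36,0],[15,-36,0],[15,-36,0],[15,-36,0],[15,-36,0],[15,-36,0],[15,-36,0],[15,-36,0]],"grip":[100,100,100,100,100,100,100,100,100,100]}'; python3 -m jog '{"rot":[[0,0,0],[0,0,0],[0,0,0],[0,0,0],[0,0,0],[0,0,0],[0,0,0],[0,0,0],[0,0,0],[0,0,0]],"delta_pos":[[15,-36,0],[15,-36,0],[15,-36,0],[15,-36,0],[15,-36,0],[15,-36,0],[8,-18,0],[4,-6,0],[0,0,0],[0,0,0]],"grip":[100,100,100,100,100,100,100,100,100,100]}'
python3 - <<'E'
from h import *
c=snap("wrist","w1.png");s=r.sense();print(s["tcp_pos"],np.round(s["ee_rot"],3).tolist(),s["joints"],c["xyz"],c["K"])
E
```

```text
time_s: 0.93
tcp_pos: [0.3577, 0.2429, 0.2474]
ee_rot: [[0.992, -0.123, -0.0], [-0.123, -0.992, -0.0], [-0.0, 0.0, -1.0]]
wrist_force: [1.2, 0.1, -0.5]
gripper_width: 1.001
time_s: 1.77
tcp_pos: [0.4595, 0.0051, 0.2472]
ee_rot: [[0.992, -0.124, -0.001], [-0.124, -0.992, 0.0], [-0.001, -0.0, -1.0]]
wrist_force: [0.5, 0.4, -0.6]
gripper_width: 1.001
[0.45934814 0.00555463 0.24735046] [[0.992, -0.123, -0.001], [-0.123, -0.992, 0.0], [-0.001, -0.0, -1.0]] [ 2.10376673e+01  5.71485030e+00 -2.16420655e+01 -1.98979622e-02
 -6.26691778e+01  6.19048657e+01] [ 0.52695525 -0.00358025  0.38372287] [[371.64829954   0.         324.3055739 ]
 [  0.         371.64829954 240.79589998]
 [  0.           0.           1.        ]]
```

View pics/w1.png

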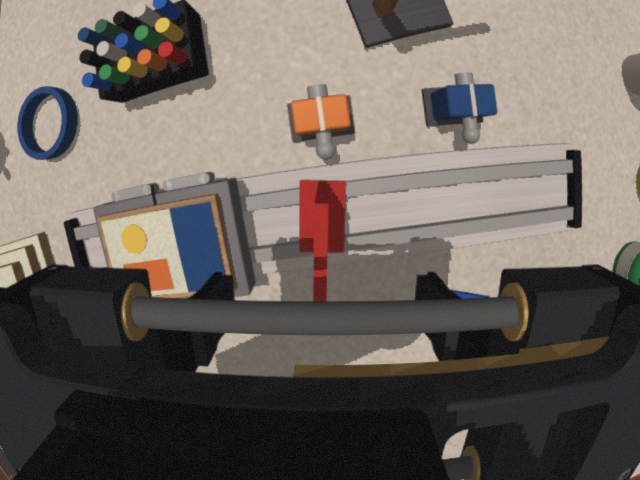

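The wrist view shows the plate edge-on at u≈320, midway between the fingers and square to the jaws. I'll lower, grip and lift.

```bash
python3 -m jog '{"rot":[[0,0,0],[0,0,0],[0,0,0],[0,0,0],[0,0,0],[0,0,0],[0,0,0],[0,0,0],[0,0,0],[0,0,0]],"delta_pos":[[0,0,-20],[0,0,-25],[0,0,-20],[0,0,-5],[0,0,0],[0,0,0],[0,0,0],[0,0,0],[0,0,0],[0,0,0]],"grip":[100,100,100,100,0,0,0,0,0,0]}'; python3 -m jog '{"rot":[[0,0,0],[0,0,0],[0,0,0],[0,0,0],[0,0,0],[0,0,0],[0,0,0],[0,0,0],[0,0,0],[0,0,0]],"delta_pos":[[0,0,0],[0,0,0],[0,0,0],[0,0,0],[0,0,5],[0,0,15],[0,0,20],[0,0,20],[0,0,5],[0,0,0]],"grip":[0,0,0,0,0,0,0,0,0,0]}'
```

```text
time_s: 2.65
tcp_pos: [0.4601, 0.005, 0.1783]
ee_rot: [[0.992, -0.124, 0.001], [-0.124, -0.992, 0.001], [0.001, -0.001, -1.0]]
wrist_force: [0.4, -0.9, 0.3]
gripper_width: 0.632
time_s: 3.48
tcp_pos: [0.4606, 0.0052, 0.2443]
ee_rot: [[0.992, -0.123, 0.004], [-0.123, -0.992, 0.001], [0.004, -0.002, -1.0]]
wrist_force: [-0.9, -0.6, 0.2]
gripper_width: 0.011
```

The fingers close more slowly than I allowed for, and the lift started first. I'll check that the plate is undisturbed while reopening.

```bash
python3 -m jog '{"rot":[[0,0,0],[0,0,0],[0,0,0],[0,0,0],[0,0,0],[0,0,0],[0,0,0],[0,0,0]],"delta_pos":[[0,0,0],[0,0,0],[0,0,0],[0,0,0],[0,0,0],[0,0,0],[0,0,0],[0,0,0]],"grip":[60,60,60,60,60,60,60,60]}'
python3 - <<'E'
from h import *
a=load("w1");c=snap("wrist","w2.png")
for x in(a,c):
    f=x["frame"].astype(int);m=(f[...,0]>80)&(f[...,1]<60)&(f[...,2]<60);m[:170]=0;m[305:]=0;m[:,:280]=0;m[:,380:]=0
    v,u=np.nonzero(m);print(len(u),u.min(),u.max(),v.min(),v.max(),u.mean(),v.mean())
E
```

```text
time_s: 4.15
tcp_pos: [0.4597, 0.0049, 0.2424]
ee_rot: [[0.992, -0.124, -0.0], [-0.124, -0.992, -0.0], [-0.0, 0.0, -1.0]]
wrist_force: [-0.8, -0.0, -0.2]
gripper_width: 0.526
3790 299 345 181 300 321.4641160949868 225.9868073878628
3804 298 345 182 300 321.4865930599369 227.14090431125132
```

The plate is undisturbed. I'll retry from a partly closed gripper.

```bash
python3 -m jog '{"rot":[[0,0,0],[0,0,0],[0,0,0],[0,0,0],[0,0,0],[0,0,0],[0,0,0],[0,0,0],[0,0,0],[0,0,0]],"delta_pos":[[0,0,-20],[0,0,-25],[0,0,-18],[0,0,-2],[0,0,0],[0,0,0],[0,0,0],[0,0,0],[0,0,0],[0,0,0]],"grip":[50,50,50,50,0,0,0,0,0,0]}'; python3 -m jog '{"rot":[[0,0,0],[0,0,0],[0,0,0],[0,0,0],[0,0,0],[0,0,0]],"delta_pos":[[0,0,0],[0,0,0],[0,0,0],[0,0,0],[0,0,0],[0,0,0]],"grip":[0,0,0,0,0,0]}'
```

```text
time_s: 5.03
tcp_pos: [0.4601, 0.005, 0.1782]
ee_rot: [[0.992, -0.124, 0.001], [-0.124, -0.992, 0.001], [0.001, -0.001, -1.0]]
wrist_force: [-0.7, -0.0, 0.6]
gripper_width: 0.131
time_s: 5.53
tcp_pos: [0.4599, 0.005, 0.1778]
ee_rot: [[0.992, -0.123, 0.0], [-0.123, -0.992, -0.0], [0.0, -0.0, -1.0]]
wrist_force: [-1.7, 0.9, 4.3]
gripper_width: 0.087
```

```bash
python3 -m jog '{"rot":[[0,0,0],[0,0,0],[0,0,0],[0,0,0],[0,0,0],[0,0,0],[0,0,0],[0,0,0],[0,0,0],[0,0,0]],"delta_pos":[[0,0,8],[0,0,15],[0,0,15],[0,0,7],[0,-12,0],[0,-30,0],[0,-35,0],[0,-35,0],[0,-35,0],[0,-35,0]],"grip":[0,0,0,0,0,0,0,0,0,0]}'; python3 -m jog '{"rot":[[0,0,0],[0,0,0],[0,0,3],[0,0,4],[0,0,4],[0,0,4],[0,0,3.7],[0,0,0],[0,0,0],[0,0,0]],"delta_pos":[[10,-28,0],[30,-12,0],[35,0,0],[35,0,0],[35,0,0],[35,0,0],[30,0,0],[20,0,0],[3,0,0],[0,0,0]],"grip":[0,0,0,0,0,0,0,0,0,0]}'
python3 - <<'E'
from h import *
t=snap("top","t2.png");s=snap("scene","s2.png");q=r.sense();print(q["tcp_pos"],np.round(q["ee_rot"],3).tolist())
a=cv2.resize(t["frame"][100:220,330:450],None,fx=3.3,fy=3.3,interpolation=cv2.INTER_CUBIC)
b=cv2.resize(s["frame"][210:330,200:320],None,fx=3.3,fy=3.3,interpolation=cv2.INTER_CUBIC)
cv2.imwrite("pics/c2.png",np.hstack([a,b])[:,:,::-1])
E
```

```text
time_s: 6.37
tcp_pos: [0.4589, -0.1784, 0.2218]
ee_rot: [[0.992, -0.123, -0.001], [-0.123, -0.992, 0.001], [-0.002, -0.001, -1.0]]
wrist_force: [1.1, 1.1, -3.8]
gripper_width: 0.083
time_s: 7.2
tcp_pos: [0.693, -0.2166, 0.2195]
ee_rot: [[0.98, 0.201, -0.004], [0.201, -0.98, 0.001], [-0.004, -0.002, -1.0]]
wrist_force: [-0.3, 0.2, -3.2]
gripper_width: 0.09
[ 0.69164394 -0.21696002  0.2212149 ] [[0.98, 0.201, -0.003], [0.201, -0.98, 0.001], [-0.003, -0.001, -1.0]]
```

View pics/c2.png

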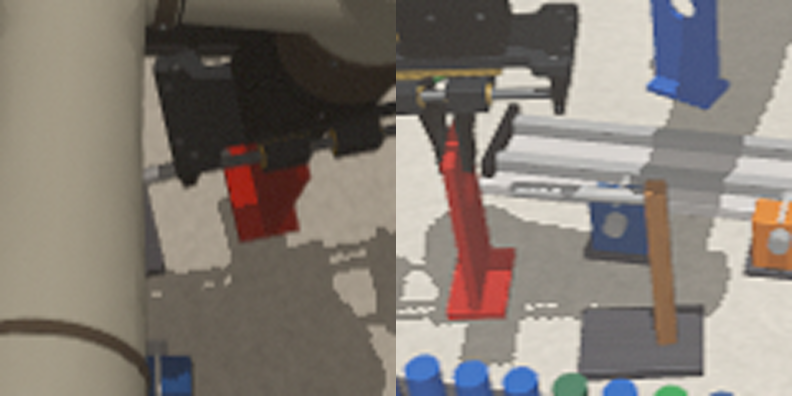

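The plate is held upright before the peg tip; the foot's near lower edge is at crop (448,318)–(500,319). I'll check its position from this edge.

Run:
```python
from h import *
s=load("s2");S=lambda x,y:(200+(x-396+.5)/3.3-.5,210+(y+.5)/3.3-.5)
for z,ps in((.071,[(448,318),(500,319)]),(.079,[(452,305),(504,307),(515,250)])): print([plane(s,*S(*p),z).round(4).tolist() for p in ps])
f=s["frame"].astype(int);m=(f[...,0]>90)&(f[...,1]<60)&(f[...,2]<60);m[:245]=0;m[310:]=0;m[:,:205]=0;m[:,245:]=0
k,_=cv2.findContours(m.astype(np.uint8),0,1);k=max(k,key=cv2.contourArea);print(cv2.approxPolyDP(k,1,True)[:,0].tolist())
# expected
tc=np.array([.692,-.217]);x=np.array([.98,.2]);y=np.array([-.2,.98])
for a,b,z in((35,22,71),(35,-22,71),(-35,22,79),(35,4,221),(35,-4,221)):
    p=tc+(a*x+b*y)/1e3;print(a,b,z,np.round(proj(s,[*p,z/1e3]),1))
```

```text
[[0.7288, -0.2315, 0.071], [0.7236, -0.1923, 0.071]]
[[0.7225, -0.2293, 0.079], [0.7183, -0.1899, 0.079], [0.6567, -0.2011, 0.079]]
[[233, 288], [234, 291]]
35 22 71 [232.9 306. ]
35 -22 71 [215.1 306.6]
-35 22 79 [235.6 284.5]
35 4 221 [216.7 260.2]
35 -4 221 [213.2 260.3]
```

```bash
python3 -m jog '{"rot":[[0,0,0],[0,0,0],[0,0,0],[0,0,0],[0,0,0],[0,0,0],[0,0,0],[0,0,0]],"delta_pos":[[1,5,0],[-1,8,0],[-2,10,0],[-2,10,0],[-2,10,0],[-1,5,-1],[0,0,0],[0,0,0]],"grip":[0,0,0,0,0,0,0,0]}'
```

```text
time_s: 7.97
tcp_pos: [0.6857, -0.1684, 0.2218]
ee_rot: [[0.979, 0.202, 0.0], [0.202, -0.979, -0.0], [0.0, 0.0, -1.0]]
wrist_force: [-0.1, -0.9, -3.6]
gripper_width: 0.088
```

```bash
python3 -m jog '{"rot":[[0,0,0],[0,0,0],[0,0,0],[0,0,0],[0,0,0],[0,0,0],[0,0,0],[0,0,0],[0,0,0],[0,0,0]],"delta_pos":[[-2,8,-1],[-2,10,-1],[-2,10,-1],[0,2,-1],[0,0,-2],[0,0,-2],[0,0,-1],[0,0,-1],[0,0,0],[0,0,0]],"grip":[0,0,0,0,0,0,0,0,0,0]}'
```

```text
time_s: 8.8
tcp_pos: [0.6797, -0.1394, 0.2114]
ee_rot: [[0.98, 0.201, -0.0], [0.201, -0.98, -0.0], [-0.0, 0.0, -1.0]]
wrist_force: [1.3, 0.3, -4.0]
gripper_width: 0.087
```

```bash
python3 -m jog '{"rot":[[0,0,0],[0,0,0],[0,0,0],[0,0,0]],"delta_pos":[[0,0,-1],[0,0,-1],[0,0,0],[0,0,0]],"grip":[0,0,0,0]}';  python3 -m jog '{"rot":[[0,0,0],[0,0,0],[0,0,0]],"delta_pos":[[0,0,-1],[0,0,0],[0,0,0]],"grip":[0,0,0]}'
```

```text
time_s: 9.13
tcp_pos: [0.6798, -0.1391, 0.2096]
ee_rot: [[0.98, 0.201, 0.0], [0.201, -0.98, -0.0], [0.0, 0.0, -1.0]]
wrist_force: [-0.5, 0.0, -2.6]
gripper_width: 0.09
time_s: 9.38
tcp_pos: [0.6798, -0.1392, 0.2093]
ee_rot: [[0.98, 0.201, 0.001], [0.201, -0.98, -0.0], [0.001, 0.0, -1.0]]
wrist_force: [-1.3, -0.1, 0.5]
gripper_width: 0.093
```

The weight is on the peg (wrist z force went from -4 to about 0). Release to 35 % and rise.

```bash
python3 -m jog '{"rot":[[0,0,0],[0,0,0],[0,0,0],[0,0,0],[0,0,0],[0,0,0],[0,0,0],[0,0,0]],"delta_pos":[[0,0,0],[0,0,0],[0,0,0],[0,0,0],[0,0,0],[0,0,0],[0,0,0],[0,0,0]],"grip":[10,15,20,25,30,35,35,35]}';  python3 -m jog '{"rot":[[0,0,0],[0,0,0],[0,0,0],[0,0,0],[0,0,0],[0,0,0],[0,0,0],[0,0,0],[0,0,0],[0,0,0]],"delta_pos":[[0,0,5],[0,0,15],[0,0,25],[0,0,30],[0,0,20],[-20,20,0],[-36,10,0],[-36,10,0],[-36,10,0],[-36,10,0]],"grip":[35,35,35,35,35,20,0,0,0,0]}'
python3 - <<'E'
from h import *
t=snap("top","t3.png");s=snap("scene","s3.png")
a=cv2.resize(t["frame"][110:290,200:420],None,fx=1.9,fy=2.4,interpolation=cv2.INTER_CUBIC)
b=cv2.resize(s["frame"][210:345,220:380],None,fx=2.36,fy=3.2,interpolation=cv2.INTER_CUBIC)
cv2.imwrite("pics/c3.png",np.hstack([a[:432],b[:432]])[:,:,::-1])
E
```

```text
time_s: 10.05
tcp_pos: [0.6798, -0.1391, 0.2085]
ee_rot: [[0.98, 0.201, 0.0], [0.201, -0.98, -0.0], [0.0, 0.0, -1.0]]
wrist_force: [0.7, -0.2, -0.1]
gripper_width: 0.337
time_s: 10.88
tcp_pos: [0.5141, -0.0788, 0.3038]
ee_rot: [[0.98, 0.201, 0.0], [0.201, -0.98, -0.0], [0.0, 0.0, -1.0]]
wrist_force: [0.1, 1.2, 0.4]
gripper_width: 0.062
```

View pics/c3.png

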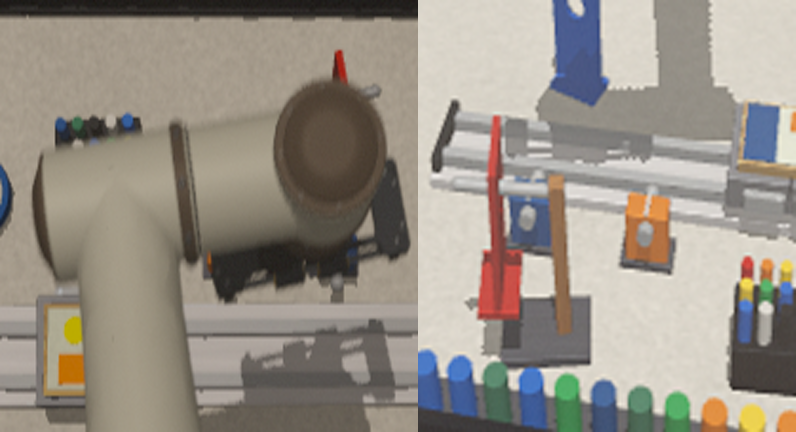

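The plate hangs upright on the peg with the gripper clear. Now I take the shut gripper behind the carrier, turned so that the sides of the fingers push.

```bash
python3 -m jog '{"rot":[[0,0,4],[0,0,6],[0,0,6],[0,0,6],[0,0,6],[0,0,6],[0,0,6],[0,0,6],[0,0,6],[0,0,6]],"delta_pos":[[-5,10,0],[-5,25,0],[-5,25,0],[-5,25,0],[-5,25,0],[-5,25,0],[-5,25,0],[-5,25,0],[-5,25,0],[-5,25,0]],"grip":[0,0,0,0,0,0,0,0,0,0]}'; python3 -m jog '{"rot":[[0,0,6],[0,0,6],[0,0,6],[0,0,3],[0,0,0],[0,0,0],[0,0,0],[0,0,0],[0,0,0]],"delta_pos":[[-5,25,0],[-5,25,0],[-5,25,0],[0,25,0],[0,16,0],[0,0,0],[0,0,0],[0,0,0],[0,0,0]],"grip":[0,0,0,0,0,0,0,0,0]}'
python3 - <<'E'
from h import *
q=r.sense();print(q["joints"])
t=snap("top","t4.png")
a=cv2.resize(t["frame"][190:290,180:400],None,fx=3.6,fy=3.6,interpolation=cv2.INTER_CUBIC)
cv2.imwrite("pics/c4.png",a[:,:,::-1])
E
```

```text
time_s: 11.82
tcp_pos: [0.466, 0.1573, 0.3043]
ee_rot: [[0.344, 0.939, 0.001], [0.939, -0.344, 0.001], [0.001, 0.001, -1.0]]
wrist_force: [0.5, 0.8, 0.3]
gripper_width: 0.004
time_s: 12.57
tcp_pos: [0.4509, 0.271, 0.3037]
ee_rot: [[-0.009, 1.0, 0.0], [1.0, 0.009, -0.0], [-0.0, 0.0, -1.0]]
wrist_force: [0.6, -0.2, 1.2]
gripper_width: 0.005
[ 4.86902473e+01  1.02408694e+01 -7.90266970e+00  6.06057120e-03
 -7.18625646e+01  1.31810972e+02]
```

View pics/c4.png

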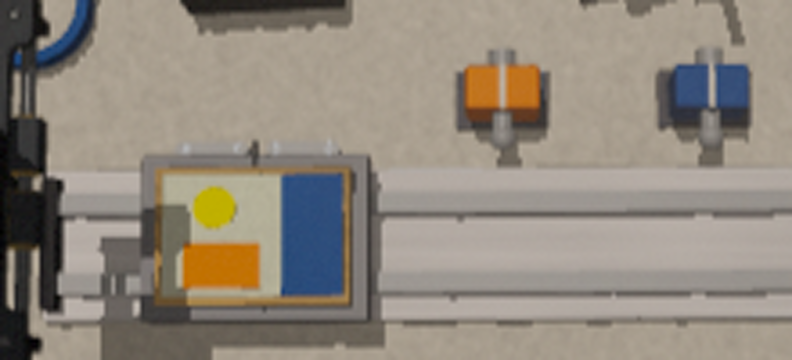

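The view shows the carrier from 142 to 370, its black line at 255, and the orange station's white line at 503 (crop).

Run:
```python
from h import *
t=load("t4")
T=lambda x,y:(180+(x+.5)/3.6-.5,190+(y+.5)/3.6-.5)
print("rear",plane(t,*T(142,230),.064),"front",plane(t,*T(370,230),.064),"line",plane(t,*T(255,157),.064),"st",plane(t,*T(502,68),.06),plane(t,*T(503,108),.06))
```

```text
rear [0.45652579 0.23133415 0.064     ] front [0.45756723 0.0813306  0.064     ] line [0.5055054  0.15807547 0.064     ] st [ 0.56702969 -0.00470333  0.06      ] [ 0.54003978 -0.00554426  0.06      ]
```

```bash
python3 -m jog '{"rot":[[0,0,0],[0,0,0],[0,0,0],[0,0,0],[0,0,0],[0,0,0],[0,0,0],[0,0,0],[0,0,0],[0,0,0]],"delta_pos":[[0,2,-15],[0,0,-35],[0,0,-40],[0,0,-40],[0,0,-40],[0,0,-35],[0,0,-15],[0,0,-10],[0,0,0],[0,0,0]],"grip":[0,0,0,0,0,0,0,0,0,0]}'
```

```text
time_s: 13.45
tcp_pos: [0.4515, 0.2741, 0.0743]
ee_rot: [[-0.01, 1.0, 0.001], [1.0, 0.01, 0.001], [0.001, 0.001, -1.0]]
wrist_force: [1.8, 0.2, 0.1]
gripper_width: 0.001
```

```bash
python3 -m jog '{"rot":[[0,0,0],[0,0,0],[0,0,0],[0,0,0],[0,0,0],[0,0,0],[0,0,0],[0,0,0],[0,0,0],[0,0,0]],"delta_pos":[[0,0,-10],[0,-10,0],[0,-12,0],[0,-5,0],[0,-5,0],[0,-5,0],[0,-5,0],[0,-5,0],[0,0,0],[0,0,0]],"grip":[0,0,0,0,0,0,0,0,0,0]}'; python3 -m jog '{"rot":[[0,0,0],[0,0,0],[0,0,0],[0,0,0],[0,0,0],[0,0,0],[0,0,0],[0,0,0],[0,0,0],[0,0,0]],"delta_pos":[[0,-7,0],[0,-9,0],[0,-9,0],[0,-9,0],[0,-9,0],[0,-9,0],[0,-9,0],[0,-9,0],[0,-5,0],[0,0,0]],"grip":[0,0,0,0,0,0,0,0,0,0]}'
```

```text
time_s: 14.28
tcp_pos: [0.4507, 0.2264, 0.0635]
ee_rot: [[-0.01, 1.0, -0.0], [1.0, 0.01, -0.001], [-0.001, -0.0, -1.0]]
wrist_force: [0.2, -0.6, 0.0]
gripper_width: 0.008
time_s: 15.12
tcp_pos: [0.4496, 0.1499, 0.0632]
ee_rot: [[-0.009, 1.0, -0.003], [1.0, 0.009, -0.002], [-0.002, -0.003, -1.0]]
wrist_force: [0.3, -0.5, 0.8]
gripper_width: 0.007
```

```bash
cat >> h.py <<'E'
def blue(c):
    f=c["frame"].astype(int);m=((f[...,2]>f[...,0]+40)&(f[...,2]>f[...,1]+20)).astype(np.uint8);m[:230]=0;m[282:]=0;m[:,:200]=0;m[:,440:]=0
    n,l,s,cc=cv2.connectedComponentsWithStats(m);i=1+np.argmax(s[1:,4]);return s[i].tolist(),plane(c,*cc[i],.076)
E
python3 - <<'E'
from h import *
t=snap("top","t5.png");a=blue(load("t4"));b=blue(t);print(a,b,"moved",a[1]-b[1],r.sense()["tcp_pos"])
E
```

```text
([258, 239, 17, 33, 560], array([0.45263156, 0.11906003, 0.076     ])) ([299, 238, 17, 34, 565], array([0.45461858, 0.02271376, 0.076     ])) moved [-0.00198702  0.09634627  0.        ] [0.44976299 0.15044475 0.06319821]
```

```bash
for i in 1; do python3 -m jog '{"rot":[[0,0,0],[0,0,0],[0,0,0],[0,0,0],[0,0,0],[0,0,0]],"delta_pos":[[0,-4,0],[0,-4,0],[0,-4,0],[0,-4,0],[0,-4,0],[0,-3,0]],"grip":[0,0,0,0,0,0]}'; python3 -m jog '{"rot":[[0,0,0],[0,0,0],[0,0,0],[0,0,0],[0,0,0],[0,0,0]],"delta_pos":[[0,-3,0],[0,-3,0],[0,-3,0],[0,-3,0],[0,-3,0],[0,-3,0]],"grip":[0,0,0,0,0,0]}'; done
python3 - <<'E'
from h import *
t=snap("top","t6.png");a=blue(load("t4"));b=blue(t);print(b,"moved",a[1]-b[1],r.sense()["tcp_pos"],r.sense()["wrist_force"])
E
```

```text
time_s: 15.67
tcp_pos: [0.4505, 0.1292, 0.0633]
ee_rot: [[-0.011, 1.0, -0.0], [1.0, 0.011, 0.0], [0.0, -0.0, -1.0]]
wrist_force: [-1.2, 2.9, -1.0]
gripper_width: 0.003
time_s: 16.17
tcp_pos: [0.4508, 0.1106, 0.0635]
ee_rot: [[-0.01, 1.0, 0.0], [1.0, 0.01, 0.0], [0.0, 0.0, -1.0]]
wrist_force: [0.1, 2.7, -1.8]
gripper_width: 0.005
([315, 238, 17, 33, 536], array([ 0.45625946, -0.01546359,  0.076     ])) moved [-0.0036279   0.13452363  0.        ] [0.45057576 0.11000444 0.06356062] [-0.48326338  0.57850042 -0.61467993]
```

```bash
python3 -m jog '{"rot":[[0,0,0],[0,0,0],[0,0,0],[0,0,0],[0,0,0],[0,0,0],[0,0,0],[0,0,0],[0,0,0]],"delta_pos":[[0,-2,0],[0,-3,0],[0,-3,0],[0,-3,0],[0,-3,0],[0,-2,0],[0,-2,0],[0,0,0],[0,0,0]],"grip":[0,0,0,0,0,0,0,0,0]}'
python3 - <<'E'
from h import *
t=snap("top","t7.png");a=blue(load("t4"));b=blue(t);print(b,"moved",a[1]-b[1],r.sense()["tcp_pos"],r.sense()["wrist_force"])
a=cv2.resize(t["frame"][195:285,265:375],None,fx=6,fy=6,interpolation=cv2.INTER_CUBIC)
cv2.imwrite("pics/c7.png",a[:,:,::-1])
E
```

```text
time_s: 16.97
tcp_pos: [0.4507, 0.0924, 0.0636]
ee_rot: [[-0.01, 1.0, -0.0], [1.0, 0.01, -0.001], [-0.001, -0.0, -1.0]]
wrist_force: [0.7, 0.0, 0.1]
gripper_width: 0.004
([324, 238, 16, 34, 530], array([ 0.45583667, -0.03453961,  0.076     ])) moved [-0.00320511  0.15359964  0.        ] [0.45070252 0.09248643 0.06355327] [ 0.22976458 -0.14219544  0.54151332]
```

View pics/c7.png

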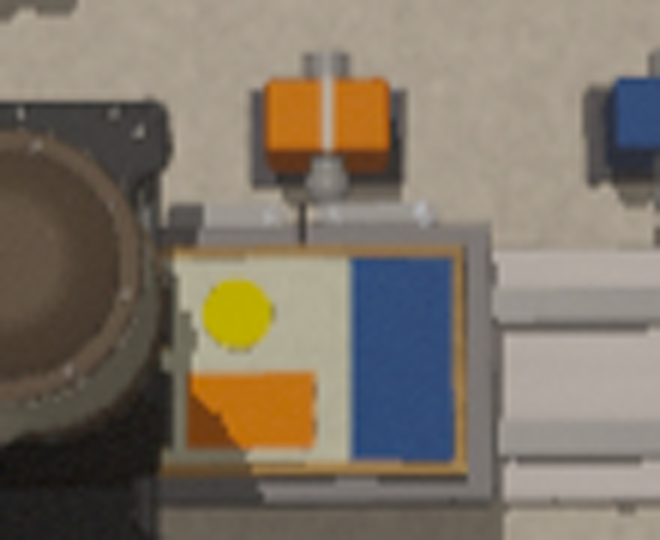

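The carrier line is at 302 and the station line at 327, so about 9.7 mm remain. I'll push 6.5 mm more and then back off.

```bash
python3 -m jog '{"rot":[[0,0,0],[0,0,0],[0,0,0],[0,0,0],[0,0,0],[0,0,0],[0,0,0]],"delta_pos":[[0,-1,0],[0,-1.5,0],[0,-1.5,0],[0,-1.5,0],[0,-1,0],[0,0,0],[0,0,0]],"grip":[0,0,0,0,0,0,0]}'
python3 - <<'E'
from h import *
t=snap("top","t8.png");a=blue(load("t4"));b=blue(t);print(b,"moved",a[1]-b[1],r.sense()["tcp_pos"],r.sense()["wrist_force"])
E
python3 -m jog '{"rot":[[0,0,0],[0,0,0],[0,0,0],[0,0,0],[0,0,0],[0,0,0],[0,0,0],[0,0,0],[0,0,0],[0,0,0]],"delta_pos":[[0,4,0],[0,10,0],[0,15,0],[0,25,0],[0,25,0],[0,25,0],[0,10,0],[0,0,0],[0,0,0],[0,0,0]],"grip":[0,0,0,0,0,0,0,0,0,0]}'
python3 - <<'E'
from h import *
t=snap("top","t9.png");a=blue(load("t4"));b=blue(t);print(b,"moved",a[1]-b[1],r.sense()["tcp_pos"],r.sense()["wrist_force"])
s=snap("scene","s9.png")
a=cv2.resize(t["frame"][195:285,265:375],None,fx=6,fy=6,interpolation=cv2.INTER_CUBIC)[:400,:400]
b=cv2.resize(s["frame"][210:330,220:340],None,fx=3.34,fy=3.34,interpolation=cv2.INTER_CUBIC)[:400]
cv2.imwrite("pics/c9.png",np.hstack([a,b[:,:400]])[:,:,::-1])
E
```

```text
time_s: 17.6
tcp_pos: [0.4506, 0.0861, 0.0635]
ee_rot: [[-0.01, 1.0, -0.0], [1.0, 0.01, -0.0], [-0.0, -0.0, -1.0]]
wrist_force: [0.5, -0.1, 0.0]
gripper_width: 0.002
([328, 238, 17, 34, 562], array([ 0.45598952, -0.04504665,  0.076     ])) moved [-0.00335796  0.16410669  0.        ] [0.45067583 0.08622399 0.06351665] [-0.26066841 -0.49725063  0.48485933]
time_s: 18.48
tcp_pos: [0.4502, 0.1998, 0.0633]
ee_rot: [[-0.01, 1.0, -0.001], [1.0, 0.01, -0.001], [-0.001, -0.001, -1.0]]
wrist_force: [-0.4, -0.5, 0.3]
gripper_width: 0.004
([328, 238, 17, 33, 561], array([ 0.45606078, -0.04505064,  0.076     ])) moved [-0.00342922  0.16411068  0.        ] [0.45033647 0.19960644 0.06338984] [-0.56502525 -0.45569425 -0.16171643]
```

View pics/c9.png

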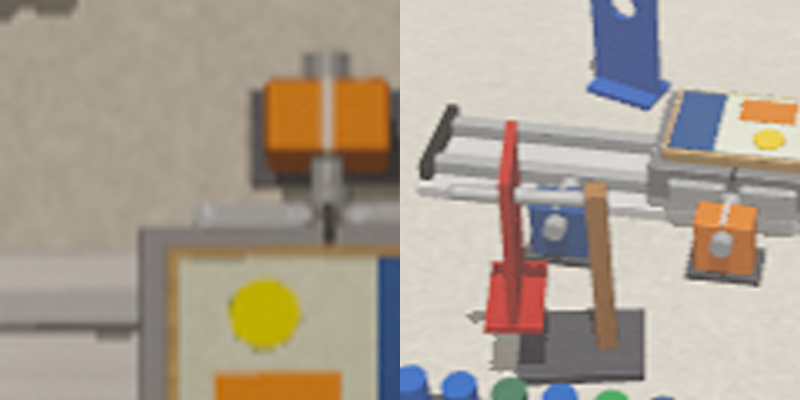

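The carrier snapped home: it moved 10.5 mm for a 6.3 mm push, and its line at 328 lines up with the plunger at 327. The plate still hangs upright and the gripper is clear, so I'm handing in.

```bash
python3 -c "
from h import *
finish_job()"
```

```text
the job is handed in; nothing more can be done
```

I hung the red stop plate on the peg, then slid the carrier to the orange station, where it clicked into the detent. I handed the job in at about 18.6 s; it reported no verdict.

- **Plate:** The first grasp closed on nothing because I lifted before the slow fingers had shut. The plate had not moved, and the second grasp held. In the last image it hangs upright on the peg, let go.
- **Carrier:** It snapped the last 4 mm home by itself. Its line lies within about 1 px of the plunger line, roughly 0.4 mm, and it did not move when I backed the gripper off. The estimate from the first picture, 162.5 mm of travel, differs by about 1.6 mm from the 164.1 mm measured, which is within calibration error.
- **Clearance:** The gripper was about 11 cm behind the carrier and the wrist force was at noise level. I saw no bystander disturbed, though I did not measure their positions at the end.

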